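# Clamp a control transformer in the bench cam clamp

## Task

Take the transformer out of its plywood cradle, stand it upright on the bare bench and let go, then take it again by its two ends and stand it in the middle of the open pocket of the cam clamp. Once it is standing there released, turn the crank until the cam's high point bears on the sprung follower (the arm lies along the white line, pointing towards the robot) and the transformer is held against the fence, and let go. Set the transformer down gently, never drop it, and leave everything else on the bench where it is.

Things in the scene. Friction and masses are not known exactly. Their poses are not given: they have to be found in the camera images.
- transformer: loose control transformer: upright block 62 mm long (its x), 42 wide (its y), 56 high, dark laminated steel, black winding, terminal strip on top, 0.4 to 0.65 kg. Origin at the centre of its underside, z up. Starts standing in the plywood cradle; turned half round it is the same
- cradle: fixed plywood cradle left or right of the bare bench strip: floor 100 (x) x 58 (y) mm, 12 thick, and an upright plate at each x end (inner faces x = +-38 mm, 10 thick, 50 wide, top 78 mm over the bench). The transformer stands on its floor, length along x: no room for fingers at its ends, its long sides (+-y) are open. Origin: centre of the underside
- bench_spot (a point): middle of the bare strip of bench between robot and clamp, on the bench top (z = 0); free for putting down, about 80 mm in x and 160 mm in y
- clamp: fixed cam clamp on a grey base plate 110 (x) x 215 (y) x 12 mm. Origin on the cam's axis at bench height, z up. Cam and crank at y = 0; then towards -y the follower with its jaw (70 mm wide), the pocket, and the fixed fence (84 mm wide, inner face y = -142.5 mm). Jaw and fence tops are 78 mm over the bench, 10 above a standing transformer: fingers fit only at the pocket's open ends (+-x)
- pocket (a point): where the centre of the transformer's underside is when clamped against the fence: on the clamp's base plate, 12 mm over the bench, 121.5 mm to the clamp's -y from the cam axis. Axes as the clamp's; the transformer's length lies along x. With the cam slack the pocket is 54 mm wide and its middle is 6 mm to +y of this point
- crank_knob (a point): on the crank's upright round black knob, 24 mm across, 45 to 97 mm over the bench, which spins freely on the arm (arm top 44 mm over the bench) and circles the cam axis at 64 mm; this point is on its centre line, 74 mm over the bench
- cam (a joint): cam and crank angle in rad, growing anticlockwise from above, -0.05 to 3.75, starts at 0 to 0.6. At 0 the arm points to the clamp's +x (away from the robot), cam at its low point; at 1.57 to +y; at 3.14 to -x, along the white line, with the eccentric's high point on the follower; further turning goes past it. It stays where left; takes 2 to 5 N at the knob
- jaw (a joint): travel of the sprung follower and its jaw towards the fence in m: 0 at the cam's low point, 0.016 at its high point; a spring returns it
- pad: black sprung pressure pad on the jaw's front, 56 mm wide, 40 tall; gives way 3 to 4 mm and presses the transformer to the fence with about 9 N at the cam's high point. Its origin is not at the pad but on the cam axis, shifted by the jaw's travel
- parts_bin: loose grey open plastic bin, 100 x 90 x 55 mm high, origin at the centre of its underside; bystander, stands left or right of the bare bench strip
- contactor: loose light grey stepped switch block, 78 x 45 x 60 mm; bystander, origin at the centre of its underside
- breaker_rail: loose 200 mm steel rail with six grey narrow blocks on it, 65 mm high; bystander at the far left
- screwdriver: loose 190 mm screwdriver with a black handle; bystander lying on the bench
- spanner: loose 160 mm steel spanner; bystander lying on the bench near the robot
- tape_roll: loose black tape roll, 90 mm outside, 19 mm high; bystander lying on the bench near the robot
- water_bottle: loose clear bottle, 64 mm across, 200 mm high; bystander at the far right

How it is judged:
On the way, in this order (a step that is already met when the one before it is completed fails the run):
1. the transformer stands upright on the bare bench, clear of the cradle, and has been let go (height (world z) of transformer below 0.006 m and angle between transformer's own z axis and vertical below 0.06 rad and horizontal distance between transformer and cradle above 0.08 m and linear speed of transformer below 0.02 m/s and contact force between the fingers and transformer below 0.3 N), for 0.2 s.
2. the transformer stands upright in the open pocket of the clamp and has been let go, before the crank is turned (jaw advanced less than 5 mm) (x of transformer in the frame of pocket between -0.012 and 0.012 m and y of transformer in the frame of pocket between -0.002 and 0.014 m and z of transformer in the frame of pocket below 0.004 m and angle between transformer's own z axis and vertical below 0.06 rad and angle between the x axis of transformer and the x axis of pocket, either way round below 0.25 rad and linear speed of transformer below 0.02 m/s and contact force between the fingers and transformer below 0.3 N and value of joint jaw below 0.005 m), for 0.2 s.
At the end, for the whole second after the job is handed in: cam at rest on its high point (3.14 +-0.15 rad, jaw out at least 14.5 mm); transformer at rest on the clamp's base plate, upright, square to the pocket within 0.08 rad, within 12 mm of its middle along it and 4 mm across, pressed to the fence by the pad with over 4 N (value of joint cam between 2.9916 and 3.2916 rad and value of joint jaw above 0.0145 m and velocity of joint cam between -0.05 and 0.05 rad/s and x of transformer in the frame of pocket between -0.012 and 0.012 m and y of transformer in the frame of pocket between -0.004 and 0.004 m and z of transformer in the frame of pocket between -0.004 and 0.004 m and angle between transformer's own z axis and vertical below 0.06 rad and angle between the x axis of transformer and the x axis of pocket, either way round below 0.08 rad and contact force between pad and transformer above 4 N and linear speed of transformer below 0.02 m/s); the robot touches nothing.
It fails at once if the transformer is dropped (it moves faster than 0.4 m/s with no finger on it) (linear speed of transformer above 0.4 m/s and contact force between the fingers and transformer below 0.1 N).
It fails at once if a bystander is moved by more than 30 mm (distance of any of parts_bin, contactor, breaker_rail, screwdriver, spanner, tape_roll, water_bottle from where it was at the start of the episode above 0.03 m).
It also fails if it takes over 72 s, if anything falls off the work surface, if the arm or the gripper's body presses on something with over 40 N, if the wrist force passes 120 N, or if a joint passes its speed limit or range.

## Robot

A 7-joint arm with a two-finger parallel gripper is mounted at the origin on the work surface. World frame = base frame: x ahead of the robot, y to its left, z up, the work surface at z = 0. Lengths are in m, angles in rad, forces in N, time in s.
With the tool pointing down it reaches from about 0.35 to 0.775 m from the base axis. Payload 3.1 kg.
Tool frame: the origin (TCP) lies between the finger pads; the fingertips stand 11 mm ahead of it and the grasp point (between the pads) lies 8 mm behind it; z points along the fingers, y is the direction in which the jaws open and shut (so a half turn about z gives the same grasp; the last joint's range is limited). The gripper opens to 85 mm and grips with 20 to 120 N. Pads are 22 mm wide; open, the fingers measure 114 mm over their backs; the gripper's body (76 mm by 85 mm) begins 54 mm behind the grasp point. The pads swing forward as they close: fully open they stand 13 mm farther back than shut.
Start: joints at [1.304, 0.311, 0.014, 1.512, -0.004, 1.319, -0.027], TCP at [0.123, -0.536, 0.242] pointing down, gripper open.
Joint ranges: [-2.7, 2.7], [-0.3, 1.91], [-1.27, 1.3], [0.12, 2.57], [-1.44, 4.58], [0.2, 2.03], [-3.05, 3.05]. Speed limits (rad/s): [2.79, 2.79, 3.14, 3.14, 3.14, 3.14, 3.14].

## Interface

Orientations are given as a rotation vector (axis times angle).
In Python, from bench import bot, optics gives the robot as it stands.
- The arm moves only by the shell command python3 -m handwheel 'ROWS' [FORCE]. ROWS is JSON, a list of rows, each a list of 7 numbers: the shift along the tool's x, y, z in mm, then the turn, a rotation vector about the tool's x, y, z in rad, then the finger opening in mm, from 0 to 85.4. A call has 1 to 8 rows; each row shifts and turns the commanded pose from where the row before left it, along the tool's axes as they then stand; what a row does not reach is not made up. A row lasts 1/12 s, in which the tool goes at most 41.7 mm and 7.16 degrees, less where a joint would pass 70% of its speed; a pose out of reach is approached as far as the arm can. A call with a gripper value outside its range is refused whole. The fingers move at their own pace and stop on an object; FORCE is the grip in N (left out, the last holds). Time passes only in rows, so rows that do not move let the fingers close. It gives the time, the measured TCP pose, the force and the opening at its end, in the units of the state.
- bot.sense(): the state, without advancing time (a new reading comes with each control period).
- optics.read_camera(name): name is "side" or "top" or "wrist"; returns a dict with "image" (400x640x3 uint8, blue, green, red), "range_z" (400x640 float32, m along the optical axis (not along the pixel's ray), 0 where there is no reading), "fx", "fy", "cx", "cy" (pixels), "k1" (the pictures are not rectified: a ray, as slopes to the right and down, at radius r is drawn at 1 + k1 r^2 times it, then the intrinsics apply), "rvec" (rotation vector, rad) and "tvec" (3), from world to camera coordinates, as OpenCV has them. Camera axes: x right, y down, z forward; pixel columns grow to the right and rows downward; lengths in m; the calibration is good to about 2 mm. A picture is of the moment at which its call begins.
- bot.sign_off(): hands the job in, once; it reports no verdict.
The state is a dict: "clock": time; "qpos": joint angles; "qvel": joint speeds; "joint_efforts": joint torques, N m; "eef_pos": TCP position; "tcp_rot": TCP orientation; "ft_force": force on the tool from outside, world axes, zero at the start; "wrist_torque": the same for the moment, N m; "grip_width": opening from 0.0 (shut) to 1.0 (fully open).
Only numpy, scipy, OpenCV 4.12 (cv2) and the standard library are available. Lean on these libraries where they do the work, as an engineer would, in place of code of your own. Each camera call takes 0.05 s, during which the arm holds its last target.

## Working session

There is one attempt and no reset: what is moved stays moved. The work goes in short steps, Python scripts to look and compute and a shell command to move; the robot and the scene stay as the last step left them, time stands still between calls to the robot, and variables do not carry over. Pictures are saved under pics/ and viewed, and the job is handed in when it is done.

```bash
ls; mkdir -p pics
python3 - <<'E'
from bench import bot, optics
import cv2
print(bot.sense())
for n in ("top","side","wrist"):
    d=optics.read_camera(n); cv2.imwrite(f"pics/{n}0.png",d["image"]); print(n,{k:v for k,v in d.items() if k not in("image","range_z")})
E
```

```text
pics
{'clock': 0.0, 'qpos': array([ 1.30431548,  0.31174632,  0.01395619,  1.51305765, -0.00442509,
        1.31916821, -0.02719812]), 'qvel': array([ 0.00092136,  0.00040776, -0.00102217,  0.00102055,  0.00045389,
       -0.00074864, -0.00193045]), 'joint_efforts': array([ 7.57377256e-04, -3.79906297e+01,  1.46093499e-01, -2.30586058e+01,
        1.19577165e-02,  1.36554177e-02,  9.08220187e-06]), 'eef_pos': array([ 0.12247576, -0.53547794,  0.24120935]), 'tcp_rot': array([-3.11944152e+00, -3.52247234e-01,  5.09089396e-04]), 'ft_force': array([-0.73729037,  0.58824633, -0.52839555]), 'wrist_torque': array([ 0.00190633, -0.03780145, -0.04103561]), 'grip_width': 0.9998258380343421}
top {'fx': 508.58035028586323, 'fy': 508.58035028586323, 'cx': 326.49026490584805, 'cy': 196.26517014956679, 'k1': -0.0582610931370161, 'rvec': array([ 2.22376068, -2.18030489,  0.06510761]), 'tvec': array([0.02402599, 0.53223387, 1.49682818])}
side {'fx': 471.40734213269474, 'fy': 471.40734213269474, 'cx': 320.0323260947147, 'cy': 196.95079839853145, 'k1': 0.04941431634662738, 'rvec': array([ 0.32083308, -2.80126624,  1.15853769]), 'tvec': array([0.52948589, 0.08854259, 1.32278443])}
wrist {'fx': 303.2789446821101, 'fy': 303.2789446821101, 'cx': 322.5616733330061, 'cy': 197.9154365385142, 'k1': -0.0583446933811158, 'rvec': array([-2.26667573,  1.80568199,  0.27131477]), 'tvec': array([-0.54936942, -0.03859183,  0.38001171])}
```

View pics/top0.png

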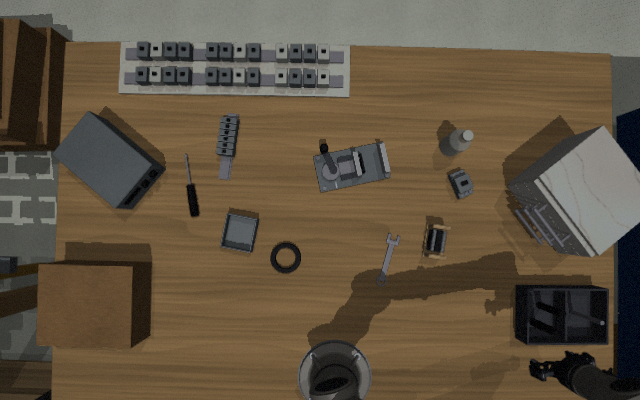

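View pics/side0.png

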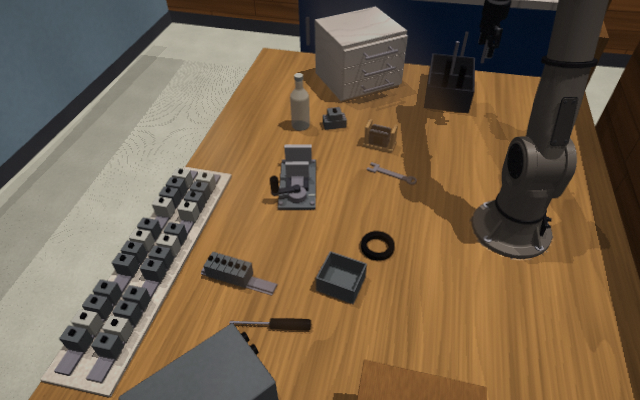

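View pics/wrist0.png

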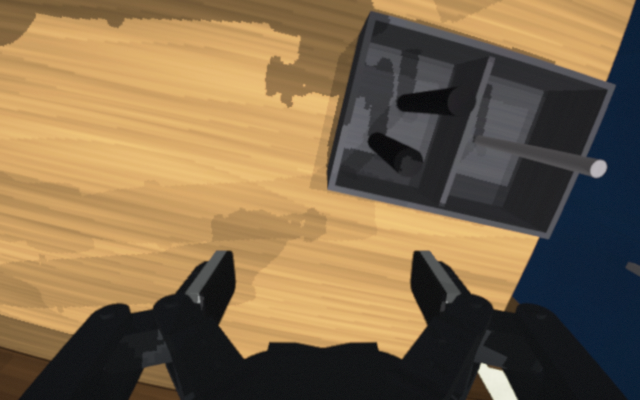

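The top view shows the clamp around px (352,166), with the knob at about (323,148). The cradle holding the transformer is at (437,240), the bin at (240,232) and the spanner at (390,257). Next I'll write the helpers and zoom in.

```bash
cat > h.py <<'E'
import numpy as np, cv2
from scipy.spatial.transform import Rotation as R
from bench import bot, optics
def cam(n):
    d=optics.read_camera(n); d["Rm"]=R.from_rotvec(d["rvec"]).as_matrix(); return d
def rays(d,uv):
    uv=np.atleast_2d(np.asarray(uv,float)); q=np.c_[(uv[:,0]-d["cx"])/d["fx"],(uv[:,1]-d["cy"])/d["fy"]]
    p=q.copy()
    for _ in range(20): p=q/(1+d["k1"]*(p**2).sum(1,keepdims=True))
    return p
def plane(d,uv,z):
    p=rays(d,uv); dirs=np.c_[p,np.ones(len(p))]@d["Rm"]; c=-d["Rm"].T@d["tvec"]
    return c+dirs*((z-c[2])/dirs[:,2])[:,None]
def cloud(d):
    v,u=np.mgrid[0:400,0:640]; uv=np.c_[u.ravel(),v.ravel()]; p=rays(d,uv); z=d["range_z"].ravel()
    W=(np.c_[p,np.ones(len(p))]*z[:,None]-d["tvec"])@d["Rm"]; W[z<=0]=np.nan
    return W.reshape(400,640,3)
def proj(d,P):
    c=np.atleast_2d(P)@d["Rm"].T+d["tvec"]; s=c[:,:2]/c[:,2:]; s=s*(1+d["k1"]*(s**2).sum(1,keepdims=True))
    return s*[d["fx"],d["fy"]]+[d["cx"],d["cy"]]
def zoom(d,x0,y0,x1,y1,f,name):
    im=cv2.resize(d["image"][y0:y1,x0:x1],None,fx=f,fy=f,interpolation=cv2.INTER_CUBIC); cv2.imwrite("pics/"+name,im)
E
python3 - <<'E'
from h import *
d=cam("top"); zoom(d,300,125,480,275,4,"topz.png")
W=cloud(d); 
for (u,v) in [(352,166),(437,240),(383,160),(340,180),(323,148),(400,300),(240,232)]: print((u,v),W[v,u].round(4))
E
```

```text
(352, 166) [ 0.6222 -0.0391  0.0236]
(437, 240) [ 0.4098 -0.2847  0.0641]
(383, 160) [ 0.6351 -0.1238  0.0808]
(340, 180) [ 0.5802 -0.0044  0.0214]
(323, 148) [0.6634 0.0479 0.0973]
(400, 300) [ 0.2278 -0.1901  0.0035]
(240, 232) [0.4205 0.2895 0.0053]
```

View pics/topz.png

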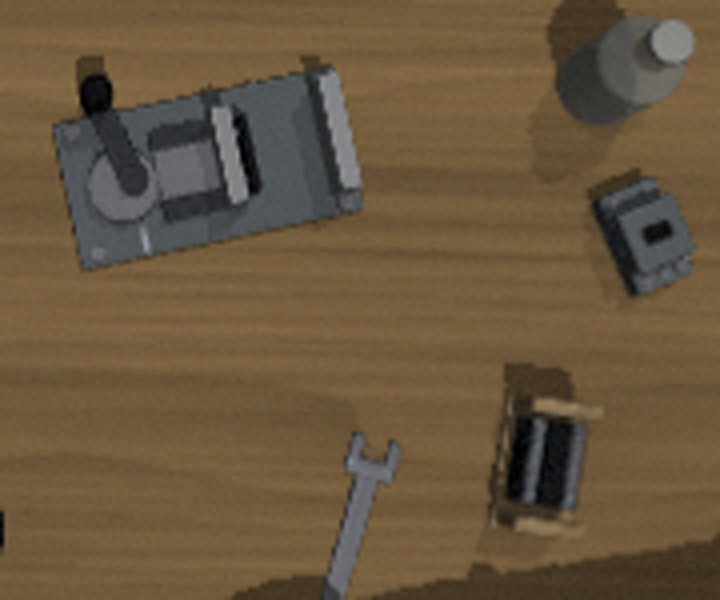

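Run:
```python
from h import *
d=cam("top")
f=lambda L:[(300+x/4,125+y/4) for x,y in L]
P=plane(d,f([(53,123),(330,67),(363,210),(85,270)]),0.012); print("base",P.round(4))
e1=(P[0]+P[3])/2; e2=(P[1]+P[2])/2; ydir=(e1-e2)/np.linalg.norm(e1-e2); print("len",np.linalg.norm(e1-e2),np.linalg.norm(P[0]-P[3]),"yaw",np.arctan2(-ydir[0],ydir[1]))
print("fence",plane(d,f([(313,72),(332,67),(360,185),(343,192)]),0.078).round(4))
print("camhub",plane(d,f([(135,178)]),0.044).round(4), "knob",plane(d,f([(98,88)]),0.097).round(4))
print("cradle",plane(d,f([(535,398),(602,410),(583,530),(505,525)]),0.078).round(4))
print("spanner",plane(d,f([(355,440),(395,445),(330,600)]),0.005).round(4))
w=cam("wrist"); print("wristcam",-w["Rm"].T@w["tvec"],w["Rm"].round(2))
s=bot.sense(); print(R.from_rotvec(s["tcp_rot"]).as_matrix().round(3))
```

```text
base [[ 0.6518  0.0763  0.012 ]
 [ 0.6984 -0.1299  0.012 ]
 [ 0.5915 -0.156   0.012 ]
 [ 0.5426  0.0503  0.012 ]]
len 0.21172910565521705 0.11229736481026822 yaw 0.22751896262338703
fence [[ 0.684  -0.1099  0.078 ]
 [ 0.6879 -0.1235  0.078 ]
 [ 0.6036 -0.1446  0.078 ]
 [ 0.5983 -0.1325  0.078 ]]
camhub [[0.6087 0.0152 0.044 ]] knob [[0.6664 0.0437 0.097 ]]
cradle [[ 0.4541 -0.2717  0.078 ]
 [ 0.4465 -0.3199  0.078 ]
 [ 0.3611 -0.3071  0.078 ]
 [ 0.3637 -0.2512  0.078 ]]
spanner [[ 0.4202 -0.1533  0.005 ]
 [ 0.417  -0.1833  0.005 ]
 [ 0.3012 -0.1365  0.005 ]]
wristcam [ 0.19517628 -0.51955682  0.37446355] [[ 0.22 -0.97 -0.  ]
 [-0.93 -0.21  0.29]
 [-0.29 -0.07 -0.96]]
[[ 0.975  0.223 -0.   ]
 [ 0.223 -0.975  0.001]
 [-0.    -0.001 -1.   ]]
```

```bash
python3 -m handwheel '[[15,-8,-4,0,0,0,85],[31,-16,-4,0,0,0,85],[31,-16,-4,0,0,0,85],[31,-16,-4,0,0,0,85],[31,-16,-4,0,0,0,85],[31,-16,-4,0,0,0,85],[31,-16,-4,0,0,0,85],[31,-16,-4,0,0,0,85]]' 40
python3 -m handwheel '[[31,-16,-2,0,0,0,85],[31,-16,0,0,0,0,85],[31,-16,0,0,0,0,85],[16,-8,0,0,0,0.08,85],[0,0,0,0,0,0.11,85],[0,0,0,0,0,0.11,85],[0,0,0,0,0,0.11,85],[0,0,0,0,0,0,85]]'
```

```text
clock: 0.97
eef_pos: [0.323, -0.3661, 0.2746]
tcp_rot: [3.121, 0.352, 0.0]
ft_force: [1.1, 0.0, 0.9]
grip_width: 0.995
clock: 1.63
eef_pos: [0.4158, -0.2884, 0.2762]
tcp_rot: [3.128, -0.293, -0.0]
ft_force: [-0.8, -0.0, -0.3]
grip_width: 0.996
```

Run:
```python
from h import *
d=cam("wrist"); cv2.imwrite("pics/w1.png",d["image"])
s=bot.sense();print(s["eef_pos"],s["qpos"].round(2),s["ft_force"])
```

```text
[ 0.41578844 -0.28847745  0.2762324 ] [ 0.74  0.21 -0.2   1.56  0.04  1.37 -1.22] [-0.86346462 -0.65258241 -0.22161714]
```

View pics/w1.png

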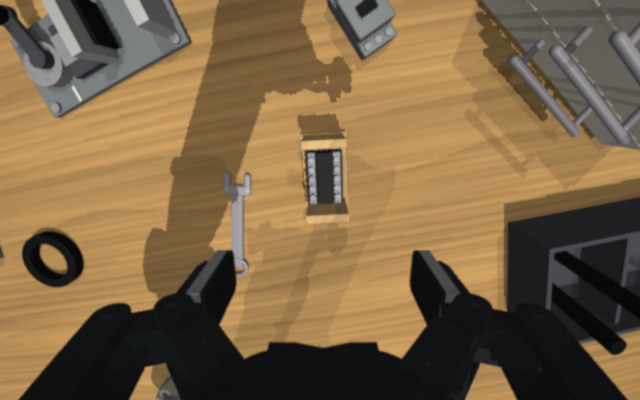

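Run:
```python
from h import *
d=cam("wrist"); zoom(d,270,100,380,240,5,"w1z.png"); zoom(d,0,0,200,130,4,"w1c.png")
```

```text
(no output)
```

View pics/w1z.png

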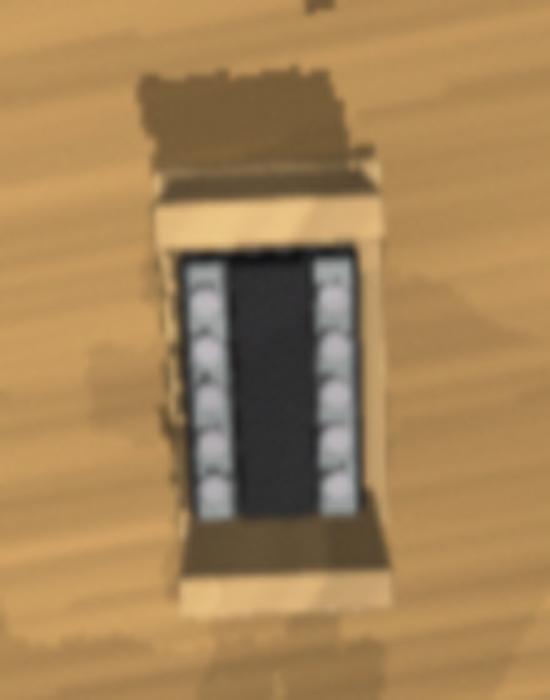

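Run:
```python
from h import *
d=cam("wrist")
f=lambda L:[(270+x/5,100+y/5) for x,y in L]
A=plane(d,f([(155,205),(383,197),(385,240),(158,250)]),0.078);B=plane(d,f([(180,577),(392,570),(395,605),(180,612)]),0.078)
T=plane(d,f([(180,252),(355,248),(360,515),(195,520)]),0.068)
for n,P in(("A",A),("B",B),("T",T)): print(n,P.round(4).tolist(),P.mean(0).round(4))
v=A.mean(0)-B.mean(0); print("yaw",np.arctan2(v[1],v[0]),np.linalg.norm(v),(A.mean(0)+B.mean(0))/2)
v=(T[0]+T[1]-T[2]-T[3])/2; print("Tyaw",np.arctan2(v[1],v[0]),np.linalg.norm(v))
print(d["range_z"][175,325],cloud(d)[175,325])
s=bot.sense();M=R.from_rotvec(s["tcp_rot"]).as_matrix(); print(s["eef_pos"], M.round(3), "tool d",M.T@(np.r_[T.mean(0)[:2],0.05]-s["eef_pos"]))
```

```text
A [[0.4571, -0.273, 0.078], [0.4498, -0.3217, 0.078], [0.4406, -0.3207, 0.078], [0.4474, -0.2716, 0.078]] [ 0.4487 -0.2967  0.078 ]
B [[0.3721, -0.2615, 0.078], [0.3649, -0.3102, 0.078], [0.3562, -0.3095, 0.078], [0.3636, -0.2597, 0.078]] [ 0.3642 -0.2852  0.078 ]
T [[0.4448, -0.2755, 0.068], [0.4386, -0.3143, 0.068], [0.3762, -0.3051, 0.068], [0.3821, -0.2666, 0.068]] [ 0.4104 -0.2904  0.068 ]
yaw -0.13546248233171646 0.08529097567833033 [ 0.40646855 -0.29099064  0.078     ]
Tyaw -0.14375164713049804 0.06321468164402634
0.34716973 [ 0.4133891  -0.29146866  0.06922732]
[ 0.41573041 -0.28857413  0.27624466] [[ 0.983 -0.182 -0.   ]
 [-0.182 -0.983  0.   ]
 [-0.    -0.    -1.   ]] tool d [-0.00488294  0.00274601  0.22624513]
```

View pics/w1c.png

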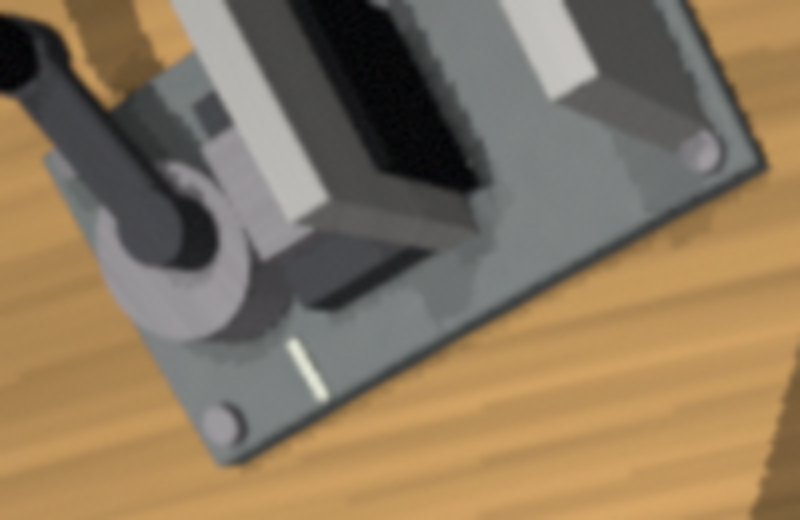

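Upper plywood plate is at about wrist px (324,145), lower plate at (327,218), and the transformer top sits between them. The centre works out to about (0.409,-0.2905) with yaw about -0.146. I'll descend part way and look again.

```bash
python3 -m handwheel '[[-3,2,15,0,0,-0.037,85],[-3,1,30,0,0,0,85],[0,0,35,0,0,0,85],[0,0,35,0,0,0,85],[0,0,25,0,0,0,85],[0,0,10,0,0,0,85],[0,0,0,0,0,0,85]]' 40
python3 - <<'E'
from h import *
d=cam("wrist"); cv2.imwrite("pics/w2.png",d["image"])
E
```

```text
clock: 2.37
eef_pos: [0.4074, -0.2895, 0.1238]
tcp_rot: [-3.13, 0.231, 0.008]
ft_force: [-0.6, 1.1, 0.0]
grip_width: 0.999
```

View pics/w2.png

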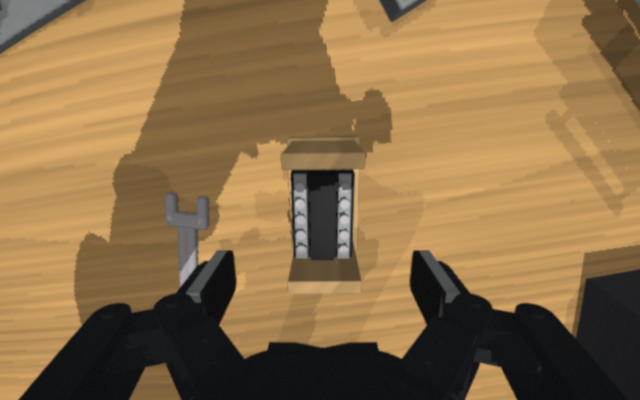

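Run:
```python
from h import *
d=cam("wrist")
T=plane(d,[(290,170.5),(354,170),(356,259),(294,260)],0.068); print(T.round(4),T.mean(0))
s=bot.sense();M=R.from_rotvec(s["tcp_rot"]).as_matrix();print(s["eef_pos"],np.arctan2(M[1,0],M[0,0]), "tool d",M.T@(np.r_[T.mean(0)[:2],0.04]-s["eef_pos"]))
for dx in (-.031,.031):
  for dy in(-.021,.021): print(proj(d,[T.mean(0)+[dx*.989+dy*.146,-dx*.146+dy*.989,0]]).round(1))
```

```text
[[ 0.4462 -0.2752  0.068 ]
 [ 0.4406 -0.3158  0.068 ]
 [ 0.3772 -0.3098  0.068 ]
 [ 0.3828 -0.2665  0.068 ]] [ 0.41168403 -0.29181678  0.068     ]
[ 0.4102258  -0.29111866  0.12739256] -0.14759053298743335 tool d [0.00138849 0.00041039 0.08739552]
[[353.4 258.3]]
[[293.6 258.4]]
[[356.3 171.6]]
[[290.8 171.7]]
```

```bash
python3 -m handwheel '[[1,0,15,0,0,0,85],[0,0,25,0,0,0,85],[0,0,25,0,0,0,85],[0,0,15,0,0,0,85],[0,0,6,0,0,0,85],[0,0,0,0,0,0,85],[0,0,0,0,0,0,38],[0,0,0,0,0,0,38]]' 40
python3 -m handwheel '[[0,0,0,0,0,0,38],[0,0,0,0,0,0,38],[0,0,0,0,0,0,36],[0,0,0,0,0,0,36],[0,0,0,0,0,0,36],[0,0,0,0,0,0,36]]' 40
```

```text
clock: 3.13
eef_pos: [0.4121, -0.2918, 0.0423]
tcp_rot: [3.131, -0.232, 0.006]
ft_force: [-0.3, -1.0, -0.5]
grip_width: 0.741
clock: 3.63
eef_pos: [0.4117, -0.2907, 0.0418]
tcp_rot: [3.132, -0.232, 0.004]
ft_force: [-0.1, 1.1, 6.2]
grip_width: 0.487
```

```bash
python3 -m handwheel '[[0,0,-4,0,0,0,34],[0,0,-10,0,0,0,34],[0,0,-18,0,0,0,34],[0,0,-20,0,0,0,34],[0,0,-18,0,0,0,34],[0,0,-10,0,0,0,34],[0,0,-5,0,0,0,34],[0,0,0,0,0,0,34]]' 60
python3 - <<'E'
from h import *
d=cam("wrist"); cv2.imwrite("pics/w3.png",d["image"]); print(bot.sense()["ft_force"],bot.sense()["grip_width"])
E
```

```text
clock: 4.3
eef_pos: [0.4107, -0.2911, 0.1262]
tcp_rot: [3.132, -0.233, 0.002]
ft_force: [-0.8, -0.6, -4.0]
grip_width: 0.484
[-0.54703529 -0.46381193 -5.26284631] 0.48485654633027125
```

View pics/w3.png

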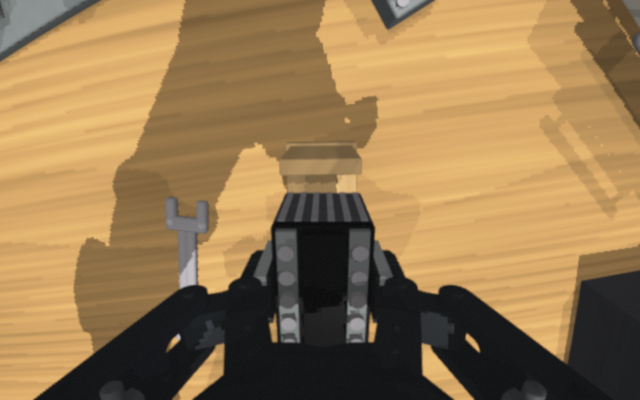

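Transformer is held level: its top spans px (275-373, 225) and the cradle below is empty. Next is the carry to the bench strip.

```bash
python3 -m handwheel '[[0,-10,-3,0,0,0,34],[-1,-22,-2,0,0,0,34],[-2,-30,0,0,0,0,34],[-2,-30,0,0,0,0,34],[-2,-30,0,0,0,0,34],[-2,-30,0,0,0,0,34],[-2,-30,0,0,0,0,34],[0,-30,0,0,0,0,34]]' 
python3 -m handwheel '[[0,-25,0,0,0,0,34],[0,-17,0,0,0,0,34],[0,-9,0,0,0,-0.05,34],[0,0,0,0,0,-0.1,34],[0,0,0,0,0,-0.1,34],[0,0,0,0,0,-0.09,34],[0,0,0,0,0,-0.04,34],[0,0,0,0,0,0,34]]'
python3 - <<'E'
from h import *
d=cam("wrist"); cv2.imwrite("pics/w4.png",d["image"]); t=cam("top"); zoom(t,260,120,460,290,4,"t4.png")
s=bot.sense(); print(s["eef_pos"],s["ft_force"],s["grip_width"],s["qpos"].round(2))
E
```

```text
clock: 5.02
eef_pos: [0.429, -0.0769, 0.1292]
tcp_rot: [-3.133, 0.232, 0.005]
ft_force: [0.9, -0.5, -3.5]
grip_width: 0.489
clock: 5.68
eef_pos: [0.437, -0.028, 0.1293]
tcp_rot: [-3.119, -0.366, 0.004]
ft_force: [0.2, 0.5, -4.1]
grip_width: 0.484
[ 0.43735496 -0.02837611  0.12957558] [-0.53278629 -0.02645934 -4.61573078] 0.48563022425542574 [ 0.4   0.22 -0.43  1.95  0.11  1.   -1.42]
```

View pics/w4.png

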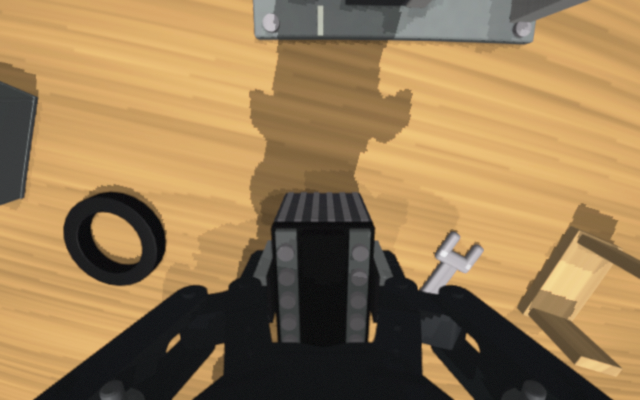

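View pics/t4.png

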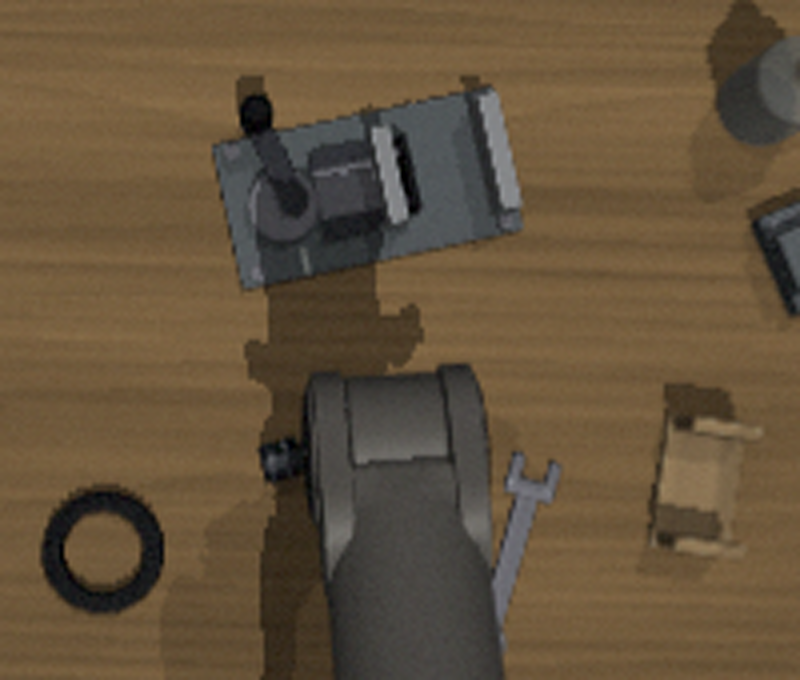

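```bash
python3 -m handwheel '[[0,0,12,0,0,0,34],[0,0,22,0,0,0,34],[0,0,22,0,0,0,34],[0,0,18,0,0,0,34],[0,0,12,0,0,0,34],[0,0,6,0,0,0,34],[0,0,3,0,0,0,34],[0,0,0,0,0,0,34]]'; python3 -m handwheel '[[0,0,1,0,0,0,34],[0,0,0.5,0,0,0,34],[0,0,0,0,0,0,34]]'; python3 -m handwheel '[[0,0,1,0,0,0,34],[0,0,0,0,0,0,34]]'
```

```text
clock: 6.45
eef_pos: [0.4381, -0.0288, 0.035]
tcp_rot: [-3.12, -0.363, 0.001]
ft_force: [-0.1, -1.2, -4.1]
grip_width: 0.484
clock: 6.7
eef_pos: [0.439, -0.029, 0.0345]
tcp_rot: [3.12, 0.363, 0.002]
ft_force: [-0.2, -0.2, -3.8]
grip_width: 0.484
clock: 6.87
eef_pos: [0.4385, -0.029, 0.0331]
tcp_rot: [3.12, 0.363, 0.001]
ft_force: [1.1, 0.2, -3.8]
grip_width: 0.486
```

```bash
python3 -m handwheel '[[0,0,1,0,0,0,34],[0,0,0.5,0,0,0,34],[0,0,0,0,0,0,34]]'; python3 -m handwheel '[[0,0,1,0,0,0,34],[0,0,0,0,0,0,34]]';  python3 -m handwheel '[[0,0,1,0,0,0,34],[0,0,0,0,0,0,34]]'
```

```text
clock: 7.12
eef_pos: [0.4382, -0.029, 0.0312]
tcp_rot: [-3.121, -0.363, 0.0]
ft_force: [-0.3, -0.0, -4.2]
grip_width: 0.486
clock: 7.28
eef_pos: [0.4382, -0.0289, 0.0301]
tcp_rot: [-3.12, -0.363, 0.0]
ft_force: [0.6, -0.1, -4.0]
grip_width: 0.484
clock: 7.45
eef_pos: [0.4383, -0.0289, 0.0299]
tcp_rot: [3.12, 0.364, -0.001]
ft_force: [-2.6, -0.7, 3.9]
grip_width: 0.484
```

```bash
python3 -m handwheel '[[0,0,0,0,0,0,46],[0,0,0,0,0,0,55],[0,0,0,0,0,0,70],[0,0,0,0,0,0,85],[0,0,0,0,0,0,85],[0,0,0,0,0,0,85],[0,0,0,0,0,0,85]]'; python3 -m handwheel '[[0,0,-10,0,0,0,85],[0,0,-25,0,0,0,85],[0,0,-30,0,0,0,85],[0,0,-30,0,0,0,85],[0,0,-30,0,0,0,85],[0,0,-25,0,0,0,85],[0,0,-10,0,0,0,85],[0,0,0,0,0,0,85]]';  python3 - <<'E'
from h import *
d=cam("wrist"); cv2.imwrite("pics/w5.png",d["image"]); 
s=bot.sense(); print(s["eef_pos"],s["ft_force"],s["grip_width"],s["qpos"].round(2))
E
```

```text
clock: 8.03
eef_pos: [0.4383, -0.0289, 0.0293]
tcp_rot: [3.12, 0.363, 0.0]
ft_force: [-0.3, -0.6, -0.7]
grip_width: 0.999
clock: 8.7
eef_pos: [0.4404, -0.0289, 0.1924]
tcp_rot: [3.119, 0.363, 0.01]
ft_force: [0.4, 0.3, -0.3]
grip_width: 0.996
[ 0.43892738 -0.02895257  0.19028718] [-0.52290853  0.11350409  0.00518686] 0.9936466943031447 [ 0.42  0.15 -0.44  1.86  0.07  1.14 -1.38]
```

View pics/w5.png

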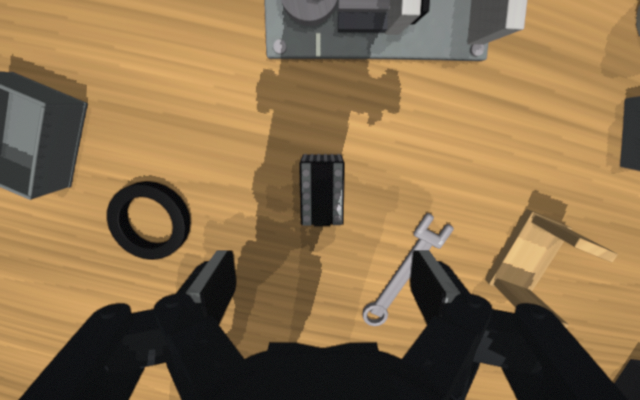

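Transformer stands released at px (322,190). Before regripping I'll move over the clamp to measure it.

```bash
python3 -m handwheel '[[15,8,-10,0,0,0,85],[30,12,-20,0,0,0,85],[30,12,-20,0,0,0,85],[25,10,-10,0,0,0,85],[10,5,0,0,0,0,85],[0,0,0,0,0,0,85],[0,0,0,0,0,0,85]]';  python3 - <<'E'
from h import *
d=cam("wrist"); cv2.imwrite("pics/w6.png",d["image"]); np.savez("w6.npz",**d)
s=bot.sense(); print(s["eef_pos"],s["ft_force"],s["grip_width"],s["qpos"].round(2))
E
```

```text
clock: 9.33
eef_pos: [0.5548, -0.0493, 0.2465]
tcp_rot: [-3.119, -0.363, 0.009]
ft_force: [0.2, 0.3, -0.5]
grip_width: 0.998
[ 0.55430327 -0.04901048  0.246895  ] [ 0.69064725 -0.76960733 -0.88446789] 0.9923842807818735 [ 0.36  0.36 -0.42  1.47  0.15  1.35 -1.4 ]
```

View pics/w6.png

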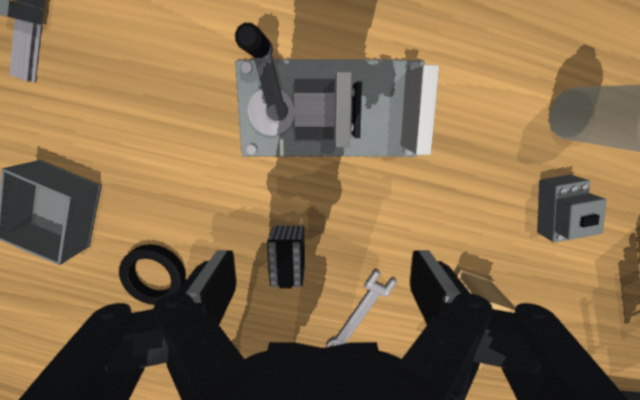

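Run:
```python
import numpy as np,cv2
from h import zoom
d=dict(np.load("w6.npz")); zoom(d,225,15,445,170,3.6,"w6z.png")
```

```text
(no output)
```

View pics/w6z.png

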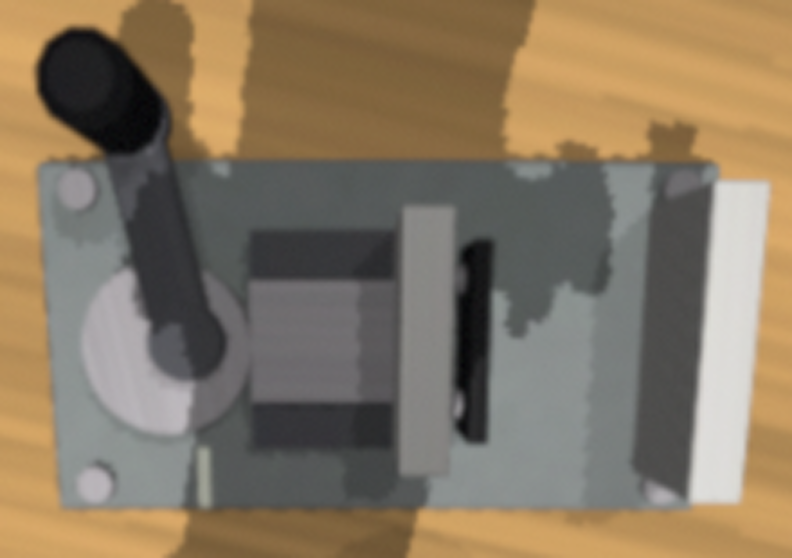

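Run:
```python
from h import *
d=dict(np.load("w6.npz"))
f=lambda L:[(225+x/3.6,15+y/3.6) for x,y in L]
def show(n,L,z):
    P=plane(d,f(L),z); v=P[0]-P[-1]; print(n,P[:,:2].round(4).tolist(),"mid",P.mean(0)[:2].round(4),"len",np.linalg.norm(v).round(4),"yaw",np.arctan2(v[1],v[0]).round(4)); return P
Fi=show("fence in",[(715,182),(690,500)],.078)
show("fence out",[(770,182),(742,502)],.078)
show("fence in bot",[(655,183),(635,468)],.012)
show("jaw front",[(456,207),(450,475)],.078); show("jaw back",[(403,207),(398,475)],.078)
show("base left",[(38,163),(62,507)],.012); show("base bottom",[(690,507),(62,507)],.012);show("base top",[(718,163),(38,163)],.012)
K=show("knob top",[(78,72)],.097); H=show("hub",[(187,343)],.044)
show("white line",[(203,450),(205,505)],.012)
yaw=.232
c=Fi.mean(0)[:2]; ex=np.array([np.cos(yaw),np.sin(yaw)]);ey=np.array([-ex[1],ex[0]])
print("origin from fence",c+ey*.1425,"pocket mid",c+ey*(.1425-.1155))
T=plane(d,[(268,251),(303,250),(300,286),(269,285)],0.056);print("trafo",T.mean(0))
```

```text
fence in [[0.6838, -0.1153], [0.6034, -0.1345]] mid [ 0.6436 -0.1249] len 0.0827 yaw 0.2353
fence out [[0.6874, -0.1292], [0.6063, -0.1489]] mid [ 0.6468 -0.1391] len 0.0834 yaw 0.2387
fence in bot [[0.6911, -0.115], [0.6039, -0.1354]] mid [ 0.6475 -0.1252] len 0.0895 yaw 0.2297
jaw front [[0.6618, -0.0518], [0.5944, -0.0678]] mid [ 0.6281 -0.0598] len 0.0692 yaw 0.2339
jaw back [[0.6586, -0.0385], [0.5911, -0.0539]] mid [ 0.6249 -0.0462] len 0.0692 yaw 0.2251
base left [[0.6523, 0.0747], [0.5465, 0.0496]] mid [0.5994 0.0621] len 0.1087 yaw 0.2326
base bottom [[0.5957, -0.1577], [0.5465, 0.0496]] mid [ 0.5711 -0.054 ] len 0.2131 yaw -1.3377
base top [[0.7016, -0.1326], [0.6523, 0.0747]] mid [ 0.677 -0.029] len 0.2131 yaw -1.3372
knob top [[0.6687, 0.0439]] mid [0.6687 0.0439] len 0.0 yaw 0.0
hub [[0.6106, 0.014]] mid [0.6106 0.014 ] len 0.0 yaw 0.0
white line [[0.5762, 0.0066], [0.5582, 0.0024]] mid [0.5672 0.0045] len 0.0184 yaw 0.2314
origin from fence [0.61082051 0.01378565] pocket mid [ 0.63737678 -0.09861993]
trafo [ 0.43289919 -0.03148687  0.056     ]
```

```bash
python3 -m handwheel '[[-15,-6,5,0,0,0,85],[-30,-13,10,0,0,0,85],[-30,-13,10,0,0,0,85],[-25,-10,5,0,0,0,85],[-10.5,-4,0,0,0,-0.051,85],[0,0,0,0,0,-0.11,85],[0,0,0,0,0,-0.11,85],[0,0,0,0,0,-0.11,85]]'; python3 -m handwheel '[[0,0,0,0,0,-0.11,85],[0,0,0,0,0,-0.11,85],[0,0,0,0,0,-0.11,85],[0,0,0,0,0,-0.11,85],[0,0,0,0,0,-0.11,85],[0,0,0,0,0,-0.11,85],[0,0,0,0,0,-0.11,85],[0,0,0,0,0,-0.11,85]]';  python3 -m handwheel '[[0,0,0,0,0,-0.11,85],[0,0,0,0,0,-0.11,85],[0,0,0,0,0,-0.09,85],[0,0,10,0,0,0,85],[0,0,10,0,0,0,85],[0,0,0,0,0,0,85],[0,0,0,0,0,0,85]]'
python3 - <<'E'
from h import *
d=cam("wrist"); cv2.imwrite("pics/w7.png",d["image"]); np.savez("w7.npz",**d)
s=bot.sense(); M=R.from_rotvec(s["tcp_rot"]).as_matrix();print(s["eef_pos"],"yaw",np.arctan2(M[1,0],M[0,0]),s["qpos"].round(2))
E
```

```text
clock: 10.05
eef_pos: [0.4355, -0.0298, 0.2184]
tcp_rot: [2.992, 0.956, -0.004]
ft_force: [0.9, 0.3, -0.2]
grip_width: 0.995
clock: 10.72
eef_pos: [0.4358, -0.0298, 0.2182]
tcp_rot: [-2.299, -2.139, 0.004]
ft_force: [-0.7, -0.1, 0.1]
grip_width: 0.993
clock: 11.3
eef_pos: [0.4365, -0.0299, 0.1978]
tcp_rot: [-1.949, -2.46, 0.003]
ft_force: [-0.2, 0.1, -0.3]
grip_width: 0.991
[ 0.43719716 -0.02992239  0.19851299] yaw 1.8020668936085236 [ 0.55  0.15 -0.58  1.85  0.09  1.17  0.17]
```

View pics/w7.png

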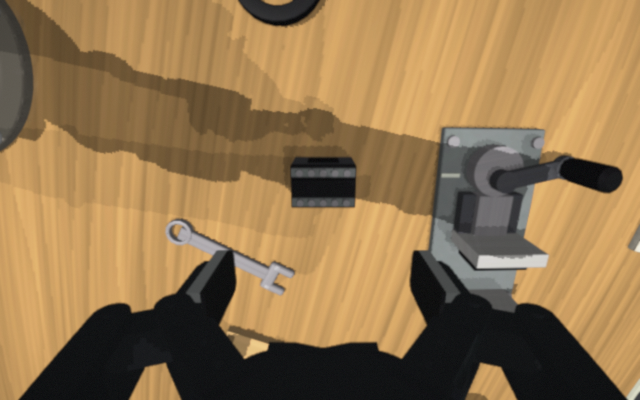

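Run:
```python
from h import *
d=dict(np.load("w7.npz"))
T=plane(d,[(292,168),(355.5,167),(355,207),(293,208)],0.056);print(T.round(4),T.mean(0))
s=bot.sense();M=R.from_rotvec(s["tcp_rot"]).as_matrix(); print((M.T@(T.mean(0)-s["eef_pos"])).round(4)); v=T[0]-T[1]; print(np.arctan2(v[1],v[0]),np.linalg.norm(v))
```

```text
[[ 0.4041 -0.0179  0.056 ]
 [ 0.4607 -0.0036  0.056 ]
 [ 0.4703 -0.0411  0.056 ]
 [ 0.4129 -0.0558  0.056 ]] [ 0.43699667 -0.0296      0.056     ]
[3.000e-04 1.000e-04 1.425e-01]
-2.8934294048176343 0.05839565438873703
```

```bash
python3 -m handwheel '[[0,0,15,0,0,0,85],[0,0,30,0,0,0,85],[0,0,35,0,0,0,85],[0,0,35,0,0,0,85],[0,0,30,0,0,0,85],[0,0,16,0,0,0,85],[0,0,7,0,0,0,85],[0,0,0,0,0,0,85]]'; python3 -m handwheel '[[0,0,0,0,0,0,70],[0,0,0,0,0,0,66],[0,0,0,0,0,0,62],[0,0,0,0,0,0,58],[0,0,0,0,0,0,56],[0,0,0,0,0,0,54],[0,0,0,0,0,0,54],[0,0,0,0,0,0,54]]' 60
```

```text
clock: 12.02
eef_pos: [0.437, -0.0299, 0.0301]
tcp_rot: [-1.948, -2.461, 0.002]
ft_force: [0.3, 0.3, 0.4]
grip_width: 0.997
clock: 12.68
eef_pos: [0.4377, -0.0306, 0.0327]
tcp_rot: [1.95, 2.463, -0.002]
ft_force: [-3.3, 0.0, 6.5]
grip_width: 0.719
```

```bash
python3 -m handwheel '[[0,0,-4,0,0,0,52],[0,0,-12,0,0,0,52],[0,0,-22,0,0,0,52],[0,0,-24,0,0,0,52],[0,0,-22,0,0,0,52],[0,0,-12,0,0,0,52],[0,0,-5,0,0,0,52],[0,0,0,0,0,0,52]]' 60;python3 -m handwheel '[[-6,9,0,0,0,0,52],[-13,20,0,0,0,0,52],[-18,28,0,0,0,0,52],[-18,28,0,0,0,0,52],[-18,28,0,0,0,0,52],[-18,28,0,0,0,0,52],[-13,22,0,0,0,0,52],[-6,11,0,0,0,0,52]]'
python3 -m handwheel '[[-2,5,0,0,0,0,52],[0,0,0,0,0,0,52],[0,0,0,0,0,0,52],[0,0,0,0,0,0,52]]'
python3 - <<'E'
from h import *
d=cam("wrist"); cv2.imwrite("pics/w8.png",d["image"]); np.savez("w8.npz",**d)
for _ in range(3):
  s=bot.sense(); M=R.from_rotvec(s["tcp_rot"]).as_matrix();print(s["eef_pos"],"yaw",np.arctan2(M[1,0],M[0,0]),s["qpos"].round(2),s["grip_width"],s["ft_force"])
  print((M.T@(np.array([.6373,-.0986,.042])-s["eef_pos"])).round(4))
E
```

```text
clock: 13.35
eef_pos: [0.4393, -0.0301, 0.1337]
tcp_rot: [1.947, 2.461, 0.003]
ft_force: [0.2, 0.3, -3.4]
grip_width: 0.714
clock: 14.02
eef_pos: [0.6355, -0.0999, 0.129]
tcp_rot: [1.953, 2.461, -0.002]
ft_force: [0.5, 0.6, -3.2]
grip_width: 0.719
clock: 14.35
eef_pos: [0.6366, -0.0971, 0.1314]
tcp_rot: [-1.947, -2.463, 0.002]
ft_force: [-0.6, -0.6, -3.9]
grip_width: 0.718
[ 0.63681526 -0.09721385  0.13193189] yaw 1.8039069336661693 [ 0.43  0.63 -0.49  1.37  0.3   1.22  0.15] 0.7164729582661362 [-0.34952531 -0.27007697 -4.14572376]
[-0.0015  0.0003  0.0899]
[ 0.63681526 -0.09721385  0.13193189] yaw 1.8039069336661693 [ 0.43  0.63 -0.49  1.37  0.3   1.22  0.15] 0.7164729582661362 [-0.34952531 -0.27007697 -4.14572376]
[-0.0015  0.0003  0.0899]
[ 0.63681526 -0.09721385  0.13193189] yaw 1.8039069336661693 [ 0.43  0.63 -0.49  1.37  0.3   1.22  0.15] 0.7164729582661362 [-0.34952531 -0.27007697 -4.14572376]
[-0.0015  0.0003  0.0899]
```

View pics/w8.png

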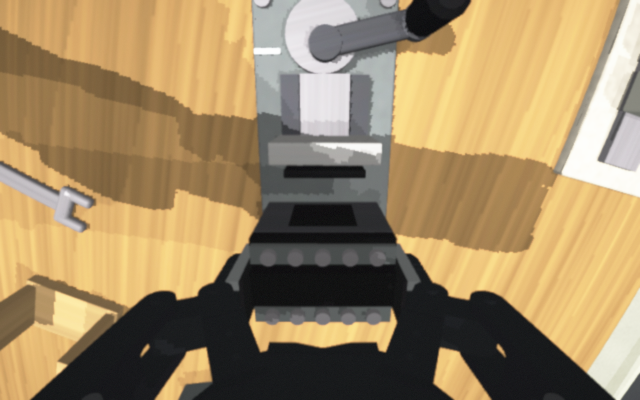

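Run:
```python
from h import *
d=dict(np.load("w8.npz")); W=cloud(d); s=bot.sense();M=R.from_rotvec(s["tcp_rot"]).as_matrix()
for (u,v) in [(323,275),(323,290),(323,300),(265,285),(375,285),(323,248),(323,245),(323,225),(260,240),(390,240)]: print((u,v),W[v,u].round(4),(M.T@(W[v,u]-s["eef_pos"])).round(4))
# edges of strip
P=plane(d,[(250,242),(397,242),(392,320),(257,320)],0.131+.026); print((( P-s["eef_pos"])@M).round(4))
```

```text
(323, 275) [ 0.6351 -0.0898  0.1544] [ 0.0076  0.     -0.0225]
(323, 290) [ 0.6365 -0.0958  0.1559] [ 0.0014  0.     -0.0239]
(323, 300) [ 0.6377 -0.1006  0.1559] [-0.0035  0.     -0.0239]
(265, 285) [ 0.6127 -0.0996  0.1553] [ 0.0033 -0.0241 -0.0233]
(375, 285) [ 0.6566 -0.0882  0.1565] [ 0.0042  0.0213 -0.0246]
(323, 248) [ 0.6324 -0.0783  0.1533] [ 0.0194 -0.     -0.0214]
(323, 245) [ 0.6322 -0.0776  0.1523] [ 0.0202 -0.     -0.0203]
(323, 225) [ 0.6316 -0.0751  0.137 ] [ 0.0227 -0.     -0.005 ]
(260, 240) [ 0.6066 -0.0825  0.1501] [ 0.0213 -0.026  -0.0181]
(390, 240) [ 0.659  -0.0703  0.1494] [ 0.0211  0.0278 -0.0175]
[[ 0.0237 -0.0284 -0.025 ]
 [ 0.0238  0.0287 -0.0251]
 [-0.0129  0.0295 -0.0251]
 [-0.013  -0.0282 -0.025 ]]
```

```bash
python3 -m handwheel '[[-1,0,6,0,0,0,52],[-1,0,14,0,0,0,52],[0,0,18,0,0,0,52],[0,0,18,0,0,0,52],[0,0,14,0,0,0,52],[0,0,8,0,0,0,52],[0,0,3,0,0,0,52],[0,0,0,0,0,0,52]]' 60;python3 -m handwheel '[[0,0,2,0,0,0,52],[0,0,1,0,0,0,52],[0,0,0,0,0,0,52]]'
```

```text
clock: 15.07
eef_pos: [0.6378, -0.0998, 0.0507]
tcp_rot: [-1.949, -2.463, 0.001]
ft_force: [-0.1, -0.0, -2.9]
grip_width: 0.715
clock: 15.32
eef_pos: [0.6391, -0.0998, 0.0491]
tcp_rot: [1.948, 2.463, 0.001]
ft_force: [-0.9, -0.1, -3.6]
grip_width: 0.718
```

```bash
python3 -m handwheel '[[0,0,1,0,0,0,52],[0,0,0,0,0,0,52]]';python3 -m handwheel '[[0,0,1,0,0,0,52],[0,0,0,0,0,0,52]]'
```

```text
clock: 15.48
eef_pos: [0.6387, -0.0999, 0.0476]
tcp_rot: [1.949, 2.463, 0.0]
ft_force: [0.4, -0.7, -3.5]
grip_width: 0.715
clock: 15.65
eef_pos: [0.6384, -0.0998, 0.0462]
tcp_rot: [-1.949, -2.464, 0.0]
ft_force: [0.2, -0.7, -4.3]
grip_width: 0.712
```

```bash
python3 -m handwheel '[[0,0,1,0,0,0,52],[0,0,1,0,0,0,52],[0,0,0,0,0,0,52]]';python3 -m handwheel '[[0,0,1,0,0,0,52],[0,0,0,0,0,0,52]]'
```

```text
clock: 15.9
eef_pos: [0.6386, -0.0998, 0.0448]
tcp_rot: [1.949, 2.463, -0.0]
ft_force: [-0.6, 0.7, -0.0]
grip_width: 0.716
clock: 16.07
eef_pos: [0.6386, -0.0998, 0.0448]
tcp_rot: [1.949, 2.463, -0.0]
ft_force: [-2.2, -0.5, 4.8]
grip_width: 0.719
```

```bash
python3 -m handwheel '[[0,0,0,0,0,0,64],[0,0,0,0,0,0,68],[0,0,0,0,0,0,76],[0,0,0,0,0,0,85],[0,0,0,0,0,0,85],[0,0,0,0,0,0,85],[0,0,0,0,0,0,85]]'; python3 -m handwheel '[[0,0,-8,0,0,0,85],[0,0,-20,0,0,0,85],[0,0,-30,0,0,0,85],[0,0,-30,0,0,0,85],[0,0,-25,0,0,0,85],[0,0,-10,0,0,0,85],[0,0,0,0,0,0,85],[0,0,0,0,0,0,85]]';  python3 - <<'E'
from h import *
d=cam("wrist"); cv2.imwrite("pics/w9.png",d["image"]); np.savez("w9.npz",**d); zoom(d,200,0,460,260,2.3,"w9z.png")
s=bot.sense(); print(s["eef_pos"],s["ft_force"],s["grip_width"],s["qpos"].round(2))
E
```

```text
clock: 16.65
eef_pos: [0.6385, -0.0998, 0.0432]
tcp_rot: [1.949, 2.464, 0.0]
ft_force: [0.2, -0.8, -0.6]
grip_width: 0.993
clock: 17.32
eef_pos: [0.6383, -0.0998, 0.166]
tcp_rot: [1.949, 2.464, -0.0]
ft_force: [-0.7, -1.2, -1.2]
grip_width: 0.995
[ 0.63737537 -0.09991788  0.16461697] [-0.30062161  0.68500415 -0.68902072] 0.991701003074815 [ 0.43  0.61 -0.49  1.32  0.28  1.28  0.16]
```

View pics/w9z.png

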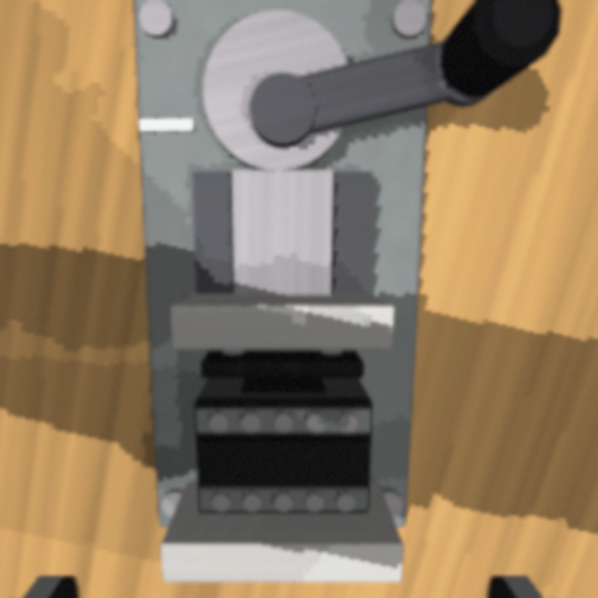

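Run:
```python
from h import *
d=dict(np.load("w9.npz"))
f=lambda L:[(200+x/2.3,0+y/2.3) for x,y in L]
O=np.array([.6107,.0139]);ps=.233;B=np.array([[np.cos(ps),np.sin(ps)],[-np.sin(ps),np.cos(ps)]])
loc=lambda L,z:((plane(d,f(L),z)[:,:2]-O)@B.T-[0,-.1215]).round(4)
T=loc([(196,405),(372,403),(370,512),(198,512)],.068);print("trafo rel pocket",T.tolist(),T.mean(0))
print("fence in",loc([(182,488),(382,488),(163,545),(402,545)],.078))
K=plane(d,f([(520,20)]),.097)[0,:2]; print("knob",K, "ang",np.arctan2(*((B@(K-O))[::-1])),np.linalg.norm(K-O)); print("hub",plane(d,f([(283,108)]),.044))
```

```text
trafo rel pocket [[-0.0286, 0.0259], [0.031, 0.0266], [0.0318, -0.013], [-0.0293, -0.013]] [0.001225 0.006625]
fence in [[-0.0331 -0.0003]
 [ 0.0341 -0.0004]
 [-0.0406 -0.0213]
 [ 0.042  -0.0213]]
knob [0.66837523 0.04214463] ang 0.22238862188675923 0.06421986207374358
hub [[0.61129492 0.01524053 0.044     ]]
```

Transformer stands centred in the open pocket, within about 1 mm of its middle. The crank is at about 0.23 rad with the knob at (0.668,0.0425). I'll move over the knob.

```bash
python3 -m handwheel '[[12,6,0,0,0,0,70],[25,12,0,0,0,0,60],[30,14,0,0,0,0,60],[30,14,0,0,0,0,60],[22,11,0,0,0,0,60],[12,5.5,0,0,0,0,60],[0,0,0,0,0,0,60],[0,0,0,0,0,0,60]]' 60
python3 - <<'E'
from h import *
d=cam("wrist"); cv2.imwrite("pics/w10.png",d["image"]); np.savez("w10.npz",**d)
s=bot.sense(); M=R.from_rotvec(s["tcp_rot"]).as_matrix();print(s["eef_pos"],s["grip_width"],(M.T@(np.array([.668,.0425,.078])-s["eef_pos"])).round(4))
E
```

```text
clock: 18.03
eef_pos: [0.6685, 0.0421, 0.1649]
tcp_rot: [-1.947, -2.464, 0.004]
ft_force: [-0.1, -1.2, -0.3]
grip_width: 0.703
[0.6688269  0.03978999 0.16519659] 0.7003721080083086 [0.003  0.     0.0872]
```

View pics/w10.png

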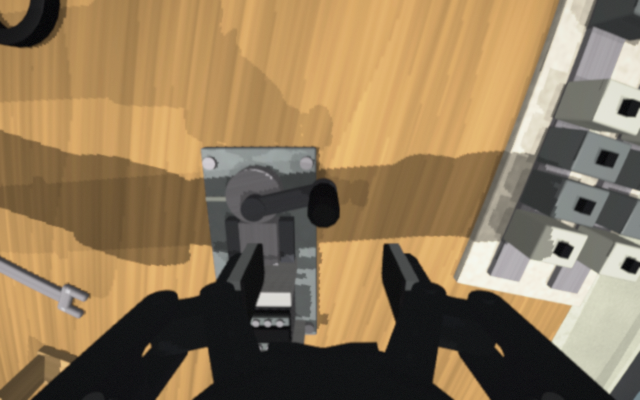

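Run:
```python
from h import *
d=dict(np.load("w10.npz")); zoom(d,260,140,390,270,5,"w10z.png")
s=bot.sense(); M=R.from_rotvec(s["tcp_rot"]).as_matrix()
P=plane(d,[(324,211)],.097)[0]; print(P,(M.T@(P-s["eef_pos"])).round(4))
```

```text
[0.66848081 0.04540956 0.097     ] [0.0057 0.0011 0.0682]
```

View pics/w10z.png

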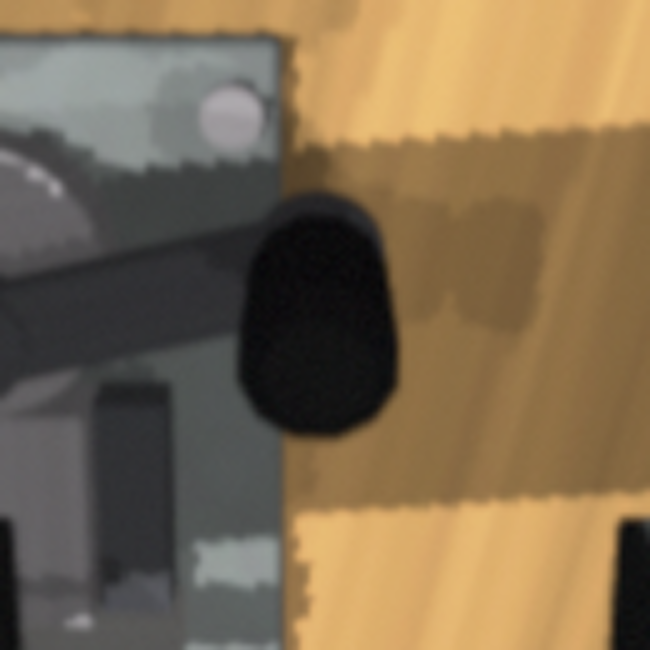

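```bash
python3 -m handwheel '[[2,0.5,10,0,0,0,60],[2,0,20,0,0,0,60],[0,0,25,0,0,0,60],[0,0,20,0,0,0,60],[0,0,9,0,0,0,60],[0,0,3,0,0,0,60],[0,0,0,0,0,0,60]]' 60; python3 -m handwheel '[[0,0,0,0,0,0,40],[0,0,0,0,0,0,34],[0,0,0,0,0,0,28],[0,0,0,0,0,0,24],[0,0,0,0,0,0,20],[0,0,0,0,0,0,20],[0,0,0,0,0,0,18],[0,0,0,0,0,0,18]]' 50;  python3 - <<'E'
from h import *
d=cam("wrist"); cv2.imwrite("pics/w11.png",d["image"]); np.savez("w11.npz",**d)
s=bot.sense(); M=R.from_rotvec(s["tcp_rot"]).as_matrix();print(s["eef_pos"],s["grip_width"],s["ft_force"])
r=s["eef_pos"][:2]-[.6107,.0139]; print(np.arctan2(r[1],r[0])-.233,np.linalg.norm(r))
E
```

```text
clock: 18.67
eef_pos: [0.6683, 0.0444, 0.0784]
tcp_rot: [-1.951, -2.461, 0.003]
ft_force: [0.6, -0.2, 1.2]
grip_width: 0.698
clock: 19.33
eef_pos: [0.6682, 0.046, 0.0806]
tcp_rot: [-1.949, -2.464, 0.001]
ft_force: [-4.5, -2.0, 5.2]
grip_width: 0.263
[0.66820713 0.04600924 0.08061238] 0.2575674985171975 [-3.34301903 -0.83521103  5.57625444]
0.2762330850401523 0.06586405036427682
```

View pics/w11.png

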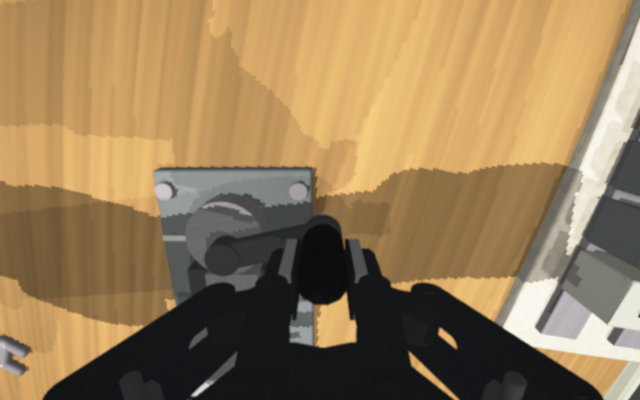

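```bash
python3 -c "
import numpy as np
t=np.linspace(.27,3.14,31);y=64*np.sin(t);x=64*np.cos(t)
dx=np.diff(y).round(1);dy=np.diff(x).round(1)
print(list(zip(dx,dy)),dx.sum(),dy.sum(),t[[8,16,24]])"
```

```text
[(np.float64(5.8), np.float64(-1.9)), (np.float64(5.6), np.float64(-2.5)), (np.float64(5.3), np.float64(-3.0)), (np.float64(5.0), np.float64(-3.5)), (np.float64(4.7), np.float64(-3.9)), (np.float64(4.3), np.float64(-4.4)), (np.float64(3.8), np.float64(-4.8)), (np.float64(3.4), np.float64(-5.1)), (np.float64(2.9), np.float64(-5.4)), (np.float64(2.3), np.float64(-5.7)), (np.float64(1.8), np.float64(-5.9)), (np.float64(1.2), np.float64(-6.0)), (np.float64(0.6), np.float64(-6.1)), (np.float64(0.1), np.float64(-6.1)), (np.float64(-0.5), np.float64(-6.1)), (np.float64(-1.1), np.float64(-6.0)), (np.float64(-1.7), np.float64(-5.9)), (np.float64(-2.2), np.float64(-5.7)), (np.float64(-2.8), np.float64(-5.5)), (np.float64(-3.3), np.float64(-5.2)), (np.float64(-3.8), np.float64(-4.8)), (np.float64(-4.2), np.float64(-4.5)), (np.float64(-4.6), np.float64(-4.0)), (np.float64(-5.0), np.float64(-3.6)), (np.float64(-5.3), np.float64(-3.1)), (np.float64(-5.6), np.float64(-2.6)), (np.float64(-5.8), np.float64(-2.0)), (np.float64(-5.9), np.float64(-1.5)), (np.float64(-6.1), np.float64(-0.9)), (np.float64(-6.1), np.float64(-0.3))] -17.200000000000003 -125.99999999999999 [1.03533333 1.80066667 2.566     ]
```

```bash
python3 -m handwheel '[[5.8,-2,0,0,0,0,18],[5.6,-2.5,0,0,0,0,18],[5.3,-3,0,0,0,0,18],[5,-3.5,0,0,0,0,18],[4.7,-4,0,0,0,0,18],[4.3,-4.4,0,0,0,0,18],[3.8,-4.8,0,0,0,0,18],[3.4,-5,0,0,0,0,18]]'
python3 - <<'E'
from h import *
d=cam("wrist"); cv2.imwrite("pics/w12.png",d["image"])
s=bot.sense(); print(s["eef_pos"],s["grip_width"],s["ft_force"])
r=s["eef_pos"][:2]-[.6107,.0139]; print(np.arctan2(r[1],r[0])-.233,np.linalg.norm(r))
E
```

```text
clock: 20.05
eef_pos: [0.6332, 0.0774, 0.0806]
tcp_rot: [1.947, 2.462, 0.007]
ft_force: [3.4, -2.7, 5.7]
grip_width: 0.263
[0.63155073 0.07812487 0.08057164] 0.2619819189123089 [ 1.32942665 -1.47733815  7.71908625]
1.0238792370330536 0.0675247094437139
```

View pics/w12.png

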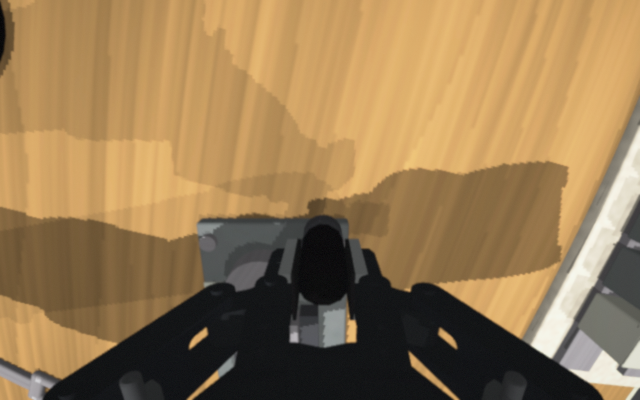

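```bash
python3 -m handwheel '[[2.5,-5.4,0,0,0,0,18],[2,-5.7,0,0,0,0,18],[1.3,-5.9,0,0,0,0,18],[0.8,-6,0,0,0,0,18],[0.2,-6.1,0,0,0,0,18],[-0.3,-6.1,0,0,0,0,18],[-0.7,-6.1,0,0,0,0,18],[-1.3,-6,0,0,0,0,18]]'; python3 -m handwheel '[[-1.7,-5.9,0,0,0,0,18],[-2.2,-5.7,0,0,0,0,18],[-2.8,-5.5,0,0,0,0,18],[-3.3,-5.2,0,0,0,0,18],[-3.8,-4.8,0,0,0,0,18],[-4.2,-4.5,0,0,0,0,18],[-4.6,-4,0,0,0,0,18],[-5,-3.6,0,0,0,0,18]]'
python3 - <<'E'
from h import *
d=cam("wrist"); cv2.imwrite("pics/w13.png",d["image"])
s=bot.sense(); print(s["eef_pos"],s["grip_width"],s["ft_force"])
r=s["eef_pos"][:2]-[.6107,.0139]; print(np.arctan2(r[1],r[0])-.233,np.linalg.norm(r))
E
```

```text
clock: 20.77
eef_pos: [0.5853, 0.0761, 0.0806]
tcp_rot: [-1.943, -2.466, -0.015]
ft_force: [4.5, 6.0, 5.1]
grip_width: 0.261
clock: 21.43
eef_pos: [0.552, 0.0428, 0.0805]
tcp_rot: [-1.938, -2.465, -0.015]
ft_force: [0.2, 8.9, 7.9]
grip_width: 0.262
[0.5512118  0.04100428 0.08045991] 0.26327879304132673 [-1.63045094  7.27606984 11.92298419]
2.4810712897014615 0.06537192000103804
```

View pics/w13.png

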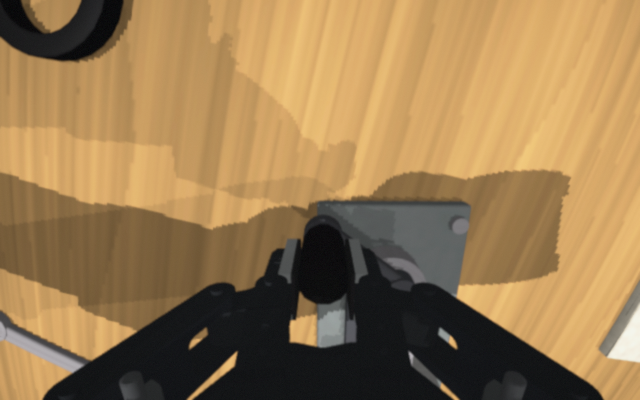

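```bash
python3 -m handwheel '[[-5.3,-3.1,0,0,0,0,18],[-5.6,-2.6,0,0,0,0,18],[-5.8,-2,0,0,0,0,18],[-6,-1.5,0,0,0,0,18],[-6,-1,0,0,0,0,18],[-5,-0.3,0,0,0,0,18],[-2.5,0,0,0,0,0,18],[0,0,0,0,0,0,18]]'
python3 - <<'E'
from h import *
d=cam("wrist"); cv2.imwrite("pics/w14.png",d["image"])
t=cam("top"); zoom(t,290,120,410,220,6,"t14.png")
s=bot.sense(); print(s["eef_pos"],s["grip_width"],s["ft_force"])
r=s["eef_pos"][:2]-[.6107,.0139]; print(np.arctan2(r[1],r[0])-.233,np.linalg.norm(r))
E
```

```text
clock: 22.15
eef_pos: [0.5482, 0.0034, 0.0804]
tcp_rot: [-1.939, -2.461, -0.006]
ft_force: [-4.3, 6.6, 13.6]
grip_width: 0.26
[0.54821592 0.0034896  0.08041564] 0.2610029818737133 [-4.5584857   5.31613341 13.11338198]
-3.2095002074883636 0.06334537540305045
```

View pics/w14.png

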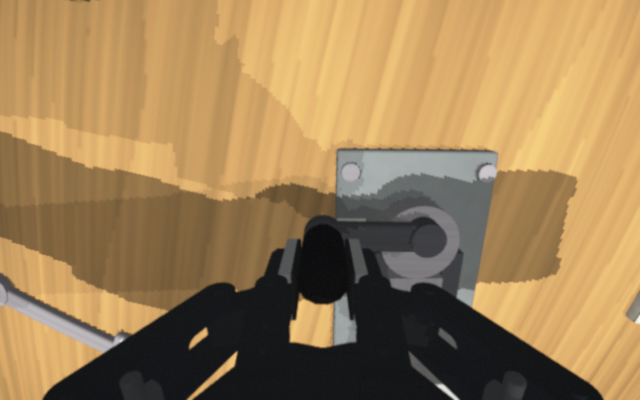

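```bash
python3 -m handwheel '[[-2,0,0,0,0,0,18],[-2.5,0,0,0,0,0,18],[0,0,0,0,0,0,18],[0,0,0,0,0,0,18]]'; python3 -m handwheel '[[0,0,0,0,0,0,24],[0,0,0,0,0,0,30],[0,0,0,0,0,0,45],[0,0,0,0,0,0,60],[0,0,0,0,0,0,60],[0,0,0,0,0,0,60]]'; python3 -m handwheel '[[0,0,-10,0,0,0,60],[0,0,-20,0,0,0,60],[0,0,-30,0,0,0,60],[-15,0,-30,0,0,0,60],[-30,10,-20,0,0,0,60],[-20,10,-10,0,0,0,60],[0,0,0,0,0,0,60],[0,0,0,0,0,0,60]]'
python3 - <<'E'
from h import *
d=cam("wrist"); cv2.imwrite("pics/w15.png",d["image"]); np.savez("w15.npz",**d)
s=bot.sense(); print(s["eef_pos"],s["grip_width"],s["ft_force"])
E
```

```text
clock: 22.58
eef_pos: [0.5493, -0.0007, 0.0804]
tcp_rot: [-1.938, -2.462, -0.006]
ft_force: [-5.1, 6.5, 13.7]
grip_width: 0.265
clock: 23.08
eef_pos: [0.5513, -0.0086, 0.0787]
tcp_rot: [-1.949, -2.462, 0.002]
ft_force: [-0.7, -0.5, -0.6]
grip_width: 0.705
clock: 23.75
eef_pos: [0.5872, -0.0686, 0.2005]
tcp_rot: [1.953, 2.459, 0.002]
ft_force: [0.5, 1.0, 0.2]
grip_width: 0.701
[ 0.58609959 -0.06672147  0.19956825] 0.7021182191033474 [-0.27209258 -0.66118969 -0.74498944]
```

View pics/w15.png

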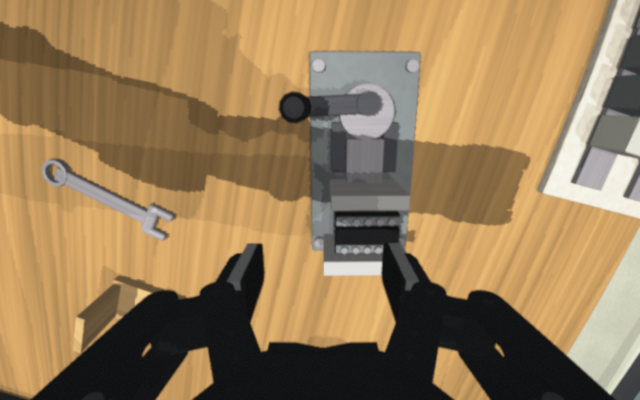

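Run:
```python
from h import *
d=dict(np.load("w15.npz")); zoom(d,260,40,430,290,2.4,"w15z.png")
O=np.array([.6107,.0139]);ps=.233;B=np.array([[np.cos(ps),np.sin(ps)],[-np.sin(ps),np.cos(ps)]])
```

```text
(no output)
```

View pics/w15z.png

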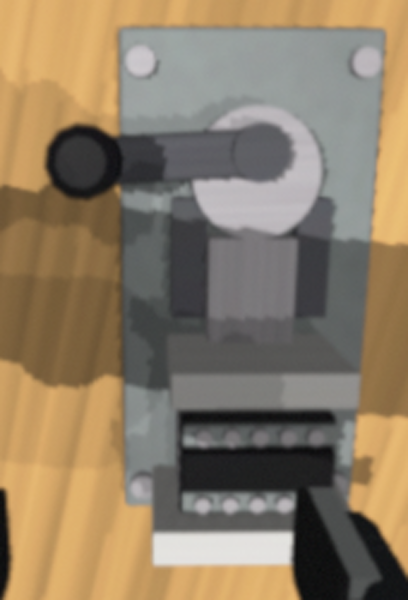

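Run:
```python
from h import *
d=dict(np.load("w15.npz"))
f=lambda L:[(260+x/2.4,40+y/2.4) for x,y in L]
O=np.array([.6107,.0139]);ps=.233;B=np.array([[np.cos(ps),np.sin(ps)],[-np.sin(ps),np.cos(ps)]])
loc=lambda L,z:((plane(d,f(L),z)[:,:2]-O)@B.T).round(4)
K=loc([(80,161)],.097)[0];H=loc([(262,152)],.044)[0]; print("knob",K,"ang",np.arctan2(K[1],K[0])%6.283,"hub",H, np.arctan2(*(K-H)[::-1])%6.283)
print("trafo",loc([(180,427),(335,427),(335,512),(182,512)],.068)-[0,-.1215])
print("jaw front",loc([(170,410),(358,408)],.078), "fence in",loc([(153,530),(295,530)],.078))
print("base corners",loc([(120,28),(384,28)],.012))
```

```text
knob [-0.0634 -0.0016] ang 3.166638583908706 hub [0.0013 0.0012] 3.184657021065303
trafo [[-0.0303  0.02  ]
 [ 0.0303  0.0197]
 [ 0.0331 -0.0173]
 [-0.0291 -0.0167]]
jaw front [[-0.0345 -0.0909]
 [ 0.0357 -0.0905]] fence in [[-0.0409 -0.1408]
 [ 0.015  -0.1413]]
base corners [[-0.0534  0.0504]
 [ 0.0546  0.0508]]
```

```bash
python3 -m handwheel '[[0,0,-20,0,0,0,85],[0,-15,-30,0,0,0,85],[0,-30,-30,0,0,0,85],[0,-35,-20,0,0,0,85],[0,-35,0,0,0,0,85],[0,-20,0,0,0,0,85],[0,0,0,0,0,0,85],[0,0,0,0,0,0,85]]'
python3 - <<'E'
from h import *
t=cam("top"); zoom(t,290,120,410,220,6,"t16.png"); cv2.imwrite("pics/t16f.png",t["image"])
f=lambda L:[(290+x/6,120+y/6) for x,y in L]
d=cam("wrist"); cv2.imwrite("pics/w16.png",d["image"])
E
```

```text
clock: 24.47
eef_pos: [0.4541, -0.0968, 0.2986]
tcp_rot: [-1.949, -2.464, 0.002]
ft_force: [-0.4, 0.1, 0.5]
grip_width: 0.996
```

View pics/t16.png

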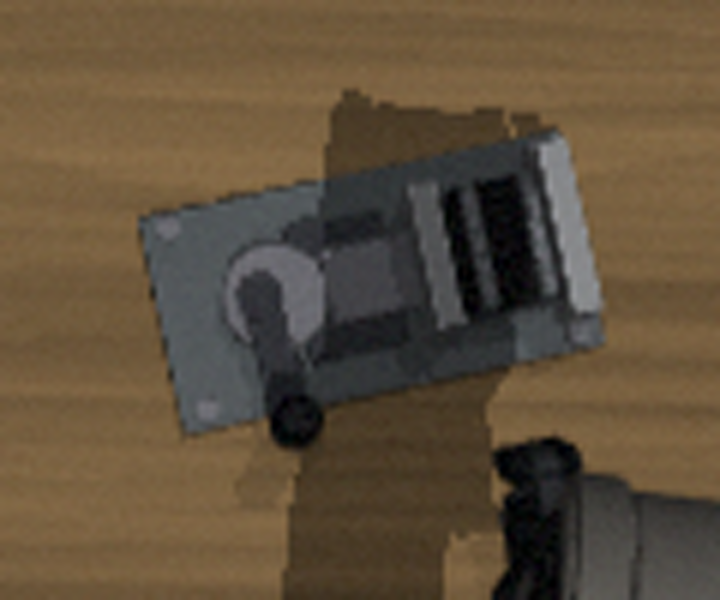

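View pics/w16.png

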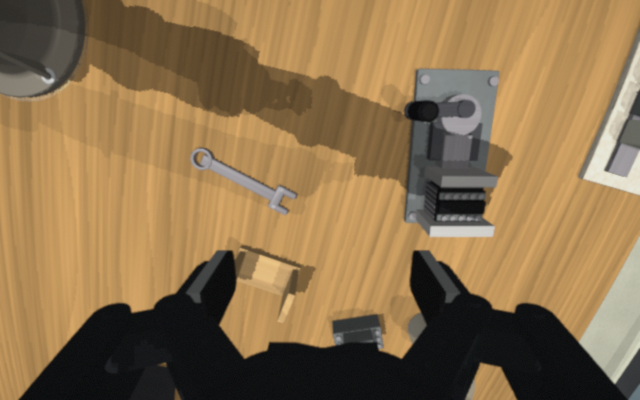

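View pics/t16f.png

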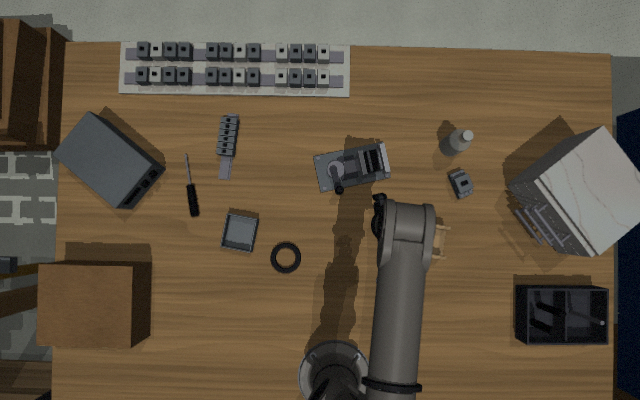

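The top view shows the crank arm along the white line towards the robot, with the knob at zoom px (296,418). The pad bears on the transformer, which is against the fence, and the bystanders are where they started. I'm handing the job in.

```bash
python3 -c "
from bench import bot
print(bot.sign_off())"
```

```text
the job is handed in; nothing more can be done
None
```

The job is done and handed in at about 24.5 s of the 72 s allowed; no verdict was reported.

I took the transformer from the cradle by its long sides and stood it on the bare bench near (0.438, -0.029). I let go, took it again by its two ends, and stood it in the open pocket, about 1 mm from the middle. Then I gripped the knob, turned the crank round to the white line, let go and backed off.

**Last checks, all from the images:**
- **Crank:** angle about 3.17 rad; the allowed range is 2.99 to 3.29. A second estimate, using the measured hub position instead of the clamp origin, gave 3.18.
- **Jaw:** out about 15 mm by image, with roughly 1 mm of error. At that crank angle it should be close to 16 mm, against the 14.5 mm needed.
- **Transformer:** standing upright against the fence, about 1 mm from the pocket middle along it and 1 to 2 mm across. The pad force could not be measured directly.
- **Rest of the bench:** no bystander appeared to have moved in the top view, though the arm hid the spanner there. The spanner was in view and undisturbed in the wrist picture. The arm was clear of everything, with no outside force showing.

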